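# Spin a wheelchair wheel on the stand and stop its high spot at the brake pad

### The job

Flick the grey wheel on the steel stand with your fingertips so that it spins, and let it run untouched for four seconds, about one full turn or more, to see that its bearing is free. Then stop it with a fingertip on the tyre so that the yellow mark (the tyre's high spot) stands in front of the black brake pad, and finish with your fingertip still pressing lightly on the tyre, holding the wheel still there so that the pad gap can be set. Don't grip the wheel, leave the chrome brake lever and its pad alone, and don't disturb the loose things on the bench.

Things in the scene. Friction and masses are not known exactly. Their poses are not given: they have to be found in the camera images.
- stand: Slotted steel stand bolted to the bench, two side plates (80 mm apart, 64 mm wide, 158 mm high) carrying the axle. Origin on the bench under the wheel's centre; x is level, in the wheel's plane, pointing to the side with the brake pad; y along the axle; z up. Base plate 10 mm thick, from -120 to +170 mm in x, -95 to +95 mm in y.
- wheel: The wheel on a fixed level axle, free to spin both ways without end: grey tyre 200 mm across, 32 mm wide, closed black centre, 0.8 kg. Origin at its centre, 125 mm above the bench (top of tyre 225 mm, nothing stands higher); y is the axle; it turns with the wheel. Very free bearing: at 2 rad/s it loses only about 0.15 rad/s each second; about 1 N of fingertip on the tread drags or stops it.
- mark (a point): The yellow paint mark: the middle of a 12 mm wide yellow stripe across the tread and 20 mm down both sides of the tyre; the point lies on the tread, 100 mm from the wheel's centre, and turns with the wheel.
- pad_front (a point): The point of the tread circle that faces the middle of the brake pad: 100 mm from the wheel's centre, 25 degrees above the level of the axle on the stand's +x side; fixed to the stand. The mark must stop here.
- brake: The brake, fixed in its off position: black nylon pad 40 mm long along the tyre, 20 mm wide, its face 6 mm off the tread; steel clamp on a chrome tube; chrome lever with black grip. Origin the same as the stand's. In the stand's axes it lies at x from 85 to 250 mm, y from -15 to +110 mm, below 225 mm; the pad's upper edge is 195 mm above the bench.
- chock_a: Loose grey rubber wheel chock, a wedge 150 x 80 x 72 mm; origin at the centre of its underside.
- chock_b: A second one, the same.
- hex_set: Loose red-handled hex key set in a black plastic case, 130 x 96 x 24 mm; origin at the centre of its underside.
- push_handle: Loose blue aluminium push handle with a black grip, an L of 22 mm tube, about 225 x 150 mm, 31 mm high; origin at bench height, in the middle of that rectangle.
- spanner: Loose steel spanner lying flat, about 180 mm long; origin under its middle.
- paint_marker: Loose yellow-capped paint marker, 126 mm long, 15 mm thick; origin under its middle.
- spare_pad: Loose spare black brake pad with a steel back, 44 x 22 x 15 mm, lying on the stand's base plate; origin at the centre of its underside.

How it is judged:
By the outcome, as a careful person would: the job done as asked, in the order asked, and still so for the second after the job is handed in, while the arm keeps its last pose, push and grip.
It also fails if it takes over 48 s, if anything falls off the work surface, if the arm or the gripper's body presses on something with over 40 N, if the wrist force passes 120 N, or if a joint passes its speed limit or range.

### The arm

A 6-joint arm with a two-finger parallel gripper is mounted at the origin on the work surface. World frame = base frame: x ahead of the robot, y to its left, z up, the work surface at z = 0. Lengths are in mm, angles in rad, forces in N, time in s.
With the tool pointing down it reaches from about 275 to 750 mm from the base axis. Payload 10.2 kg.
Tool frame: the origin (TCP) lies at the very end of the fingers, on their centre line; the grasp point (between the pads) lies 19 mm behind it; z points along the fingers, y is the line along which they close (so a half turn about z gives the same grasp; the last joint's range is limited). The gripper opens to 85 mm and grips with 20 to 120 N. Pads are 22 mm wide; open, the fingers measure 114 mm over their backs; the gripper's body (76 mm by 85 mm) begins 54 mm behind the grasp point. The pads swing forward as they close: fully open they stand 13 mm farther back than shut.
Start: joints at [0.951, 0.313, 1.498, -0, 1.331, -0.223], TCP at [202.909, 484.21, 231.294] pointing down, gripper open.
Joint ranges: [-2.94, 2.94], [-0.97, 2.17], [0.19, 2.56], [-1.23, 4.37], [0.02, 3.11], [-2.88, 2.88]. Speed limits (rad/s): [2.39, 2.39, 3.01, 3.14, 3.14, 3.14].

### API

Orientations are given as a unit quaternion [w, x, y, z].
In Python, from rig import monitor, eyes, job gives the robot as it stands. The module is installed in compiled form; this text tells all that it offers.
- The arm moves only by the tool send_rows, never from a script. Its argument "targets" is one flat list of numbers, 7 for each row, row after row: the turn, a rotation vector about the tool's x, y, z in degrees, then the shift along the tool's x, y, z in units of 60 mm (1.0 is 60 mm), then the opening, from -1 (shut) to 1 (fully open), so that 0 is half open. A call has 1 to 5 rows; each row shifts and turns the commanded pose from where the row before left it, along the tool's axes as they then stand; what a row does not reach is not made up. A row lasts 1/8 s, in which the tool goes at most 62.5 mm and 10.7 degrees, less where a joint would pass 70% of its speed; a pose out of reach is approached as far as the arm can. A call is refused whole if a number of a shift passes 1 or a number of a turn 10.7, either way. A call with a gripper value outside its range is refused whole. The fingers move at their own pace and stop on an object; "newtons" is the grip in N (left out, the last holds). Time passes only in rows, so rows that do not move let the fingers close. It gives the time, the measured TCP pose, the force, the opening and the grip force at its end, in the units of the state.
- monitor.sense(): the state, without advancing time (a new reading comes with each control period).
- eyes.capture(name): name is "scene" or "top"; returns a dict with "img" (400x640x3 uint8, red, green, blue), "K" (3x3 intrinsics, pixels), "R" (3x3) and "t" (3): a world point X has camera coordinates R X + t. Camera axes: x right, y down, z forward; pixel columns grow to the right and rows downward; lengths in mm; the calibration is good to about 2 mm. A picture is of the moment at which its call begins. There is no depth.
- job.finish_job(): hands the job in; it is judged then, once.
The state is a dict: "time_s": time; "joints": joint angles; "dq": joint speeds; "tau": joint torques, N m; "eef_pos": TCP position; "ee_rot": TCP orientation; "force": force on the tool from outside, world axes, zero at the start; "wrist_torque": the same for the moment, N m; "grip_width": opening from 0.0 (shut) to 1.0 (fully open); "grip_force": force on a finger pad.
Only numpy, scipy, OpenCV 4.12 (cv2) and the standard library are available. Lean on these libraries where they do the work, as an engineer would, in place of code of your own. Each camera call takes 0.05 s, during which the arm holds its last target. There are 200 camera calls.

## Working session

There is one attempt and no reset: what is moved stays moved. The work goes in short steps, Python scripts to look and compute and a tool call to move; the robot and the scene stay as the last step left them, time stands still between calls to the robot, and variables do not carry over. Pictures are saved under pics/ and viewed, at most 10 in all, crops included, and the job is handed in when it is done.

Besides the shell and the picture viewer there is one more tool, called after ">>>" by a JSON object that holds its "name" and its "arguments", one argument or row to a line. send_rows: Moves the arm, as the interface text tells. Its arguments: {"type":"object","properties":{"targets":{"type":"array","items":{"type":"number"}},"newtons":{"type":"number"}},"required":["targets"]}

```bash
mkdir -p pics; python3 - <<'E'
from rig import monitor, eyes, job
import cv2,json
print(monitor.sense())
for n in("scene","top"):
    d=eyes.capture(n); cv2.imwrite(f"pics/{n}0.png",d["img"][:,:,::-1]); print(n,d["K"].tolist(),d["R"].tolist(),d["t"].tolist())
E
```

```text
{'time_s': 0.0, 'joints': array([ 9.50573700e-01,  3.13447601e-01,  1.49844443e+00, -1.47441044e-05,
        1.33098595e+00, -2.23388267e-01]), 'dq': array([-2.29006648e-04, -1.70981069e-03, -2.21234729e-04,  1.63276722e-04,
        3.16336515e-03, -6.41807645e-05]), 'tau': array([ 1.25598617e-03, -4.12274551e+01, -2.59736001e+01, -1.19781666e-04,
        4.19944874e-03, -1.36217075e-06]), 'eef_pos': array([202.76857807, 483.98344998, 230.73353661]), 'ee_rot': array([-2.56579073e-04,  1.97116052e-01,  9.80379951e-01, -5.89265504e-04]), 'force': array([0.62378885, 0.7522374 , 0.09711774]), 'wrist_torque': array([ 0.03422339, -0.04928576,  0.02121088]), 'grip_force': 0.0, 'grip_width': 1.0017671995002284}
scene [[376.99256047144166, 0.0, 322.66889630052435], [0.0, 376.99256047144166, 196.65948663957175], [0.0, 0.0, 1.0]] [[-0.44599372236516704, 0.8950359685837175, 0.0004631978723843774], [0.7272243783200706, 0.36267530345855065, -0.5827618105523347], [-0.5217607719902381, -0.2595712603557161, -0.8126428844267919]] [220.70325992706384, -300.67222459242004, 1518.6369450975558]
top [[403.74842244393994, 0.0, 315.4892905901135], [0.0, 403.74842244393994, 193.56826240823318], [0.0, 0.0, 1.0]] [[0.008493873717820274, -0.9992246518527933, 0.03844410538599735], [-0.9920261517626193, -0.013254746932682178, -0.12533325936398154], [0.12574564934149507, -0.03707299304634707, -0.9913695702704777]] [-29.95882920295148, 516.0387520199387, 1102.2587164783843]
```

View pics/scene0.png

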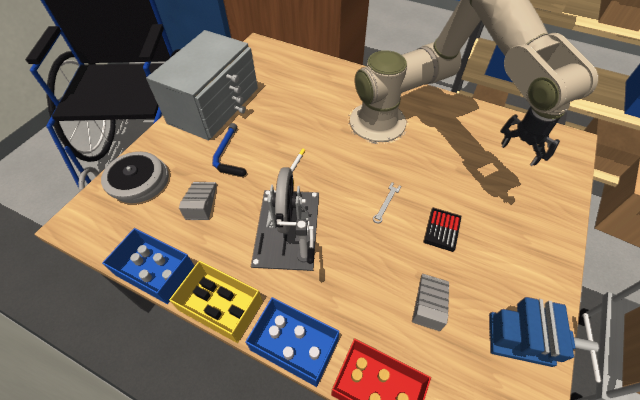

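View pics/top0.png

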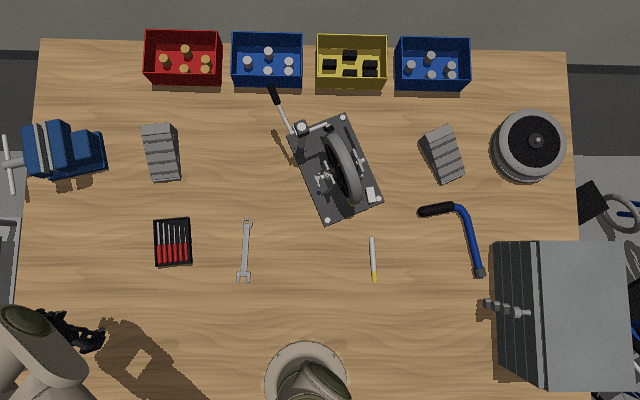

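The scene view shows the stand at about (287,220). In the top view it is at about (340,170), with the brake at (300,128), so the brake side points away from the robot and to the left. Next I'll enlarge both crops.

```bash
python3 - <<'E'
import cv2
a=cv2.imread("pics/scene0.png")[150:280,240:340]; b=cv2.imread("pics/top0.png")[100:230,285:385]
r=lambda x:cv2.resize(x,None,fx=4,fy=4,interpolation=cv2.INTER_CUBIC)
cv2.imwrite("pics/crop0.png",cv2.hconcat([r(a),r(b)]))
E
```

```text
(no output)
```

View pics/crop0.png

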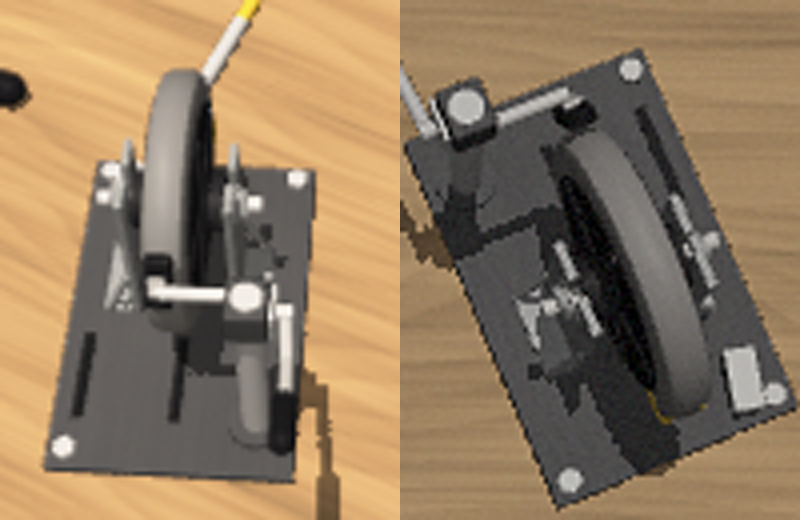

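The crops show the base plate corners, and the yellow mark low on the -x (robot) side at top-view px ~(352,198).

```bash
cat > h.py <<'E'
import numpy as np, cv2
from scipy.optimize import least_squares
from scipy.spatial.transform import Rotation as Ro
C={"scene":([[376.9926,0,322.6689],[0,376.9926,196.6595],[0,0,1]],[[-0.44599372,0.89503597,0.0004632],[0.72722438,0.3626753,-0.58276181],[-0.52176077,-0.25957126,-0.81264288]],[220.70326,-300.672225,1518.636945]),
"top":([[403.748422,0,315.489291],[0,403.748422,193.568262],[0,0,1]],[[0.00849387,-0.99922465,0.03844411],[-0.99202615,-0.01325475,-0.12533326],[0.12574565,-0.03707299,-0.99136957]],[-29.958829,516.038752,1102.258716])}
def proj(n,X):
    K,R,t=map(np.array,C[n]); c=np.atleast_2d(X)@R.T+t; p=c@K.T; return p[:,:2]/p[:,2:]
def s2w(p,X):
    x,y,yaw,z=p; return Ro.from_euler('z',yaw).apply(X)+[x,y,z]
def state():
    from rig import monitor
    return monitor.sense()
def tool(target):
    """shift in tool units from the current pose to a world target"""
    s=state(); w,x,y,z=s["ee_rot"]; R=Ro.from_quat([x,y,z,w])
    return R.inv().apply(np.array(target)-s["eef_pos"])/60
E
python3 - <<'E'
from h import *
P=np.array([[170,95,10],[170,-95,10],[-120,-95,10],[-120,95,10]],float)
sc=np.array([[295,480],[45,468],[100,160],[315,170]])/4+[240,150]-0.4
tp=(np.array([[403,140],[640,50],[795,405],[560,508]])-[400,0])/4+[285,100]-0.4
f=lambda p:np.r_[(proj("scene",s2w(p,P))-sc).ravel(),(proj("top",s2w(p,P))-tp).ravel()]
r=least_squares(f,[560,-60,.4,0]);p=r.x;print(p.round(4).tolist(),f(p).round(1))
np.save("stand.npy",p)
s=state();w,x,y,z=s["ee_rot"];R=Ro.from_quat([x,y,z,w]).as_matrix()
print("tool axes yaw",[np.degrees(np.arctan2(R[1,i],R[0,i])) for i in(0,1)],np.degrees(p[2]))
print("top of wheel", s2w(p,[[0,0,225]]), "shift",tool(s2w(p,[[0,0,265]])[0]))
for a in (180,190,200,210,220):
    t=np.radians(a);print(a,proj("top",s2w(p,[[100*np.cos(t),16,125+100*np.sin(t)],[100*np.cos(t),-16,125+100*np.sin(t)]])).round(1).tolist())
E
```

```text
[571.9471, -89.4828, 0.4092, -1.6683] [-0.2  0.2 -0.3  0.1 -0.4  0.3  0.5  0.1 -0.4  0.6 -0.1 -0.7  1.   0.4
 -0.7  0.3]
tool axes yaw [np.float64(157.26704052921087), np.float64(67.26705368635837)] 23.445260553135522
top of wheel [[571.9470597  -89.48283761 223.33168764]] shift [-9.36842967 -6.43881987 -0.53724618]
180 [[351.6, 206.0], [362.8, 201.2]]
190 [[350.5, 206.1], [361.6, 201.4]]
200 [[349.1, 205.1], [360.0, 200.5]]
210 [[347.3, 203.2], [358.0, 198.6]]
220 [[345.2, 200.4], [355.8, 195.9]]
```

>>> {"name": "send_rows", "arguments": {
  "targets": [0,0,0,-0.75,-0.56,-0.2,-1,0,0,0,-0.75,-0.56,-0.2,-1,0,0,0,-0.75,-0.56,0,-1,0,0,0,-0.75,-0.56,0,-1,0,0,0,-0.75,-0.56,0,-1],
  "newtons": 20
}}

```text
time_s: 0.72
eef_pos: [346.0, 240.7, 255.2]
ee_rot: [-0.0, 0.197, 0.98, -0.0]
force: [0.0, 0.3, -0.1]
grip_width: -0.0
grip_force: 0.0
```

>>> {"name": "send_rows", "arguments": {
  "targets": [0,0,0,-0.75,-0.56,0,-1,0,0,0,-0.75,-0.56,0,-1,0,0,0,-0.75,-0.56,0,-1,0,0,0,-0.75,-0.56,0,-1,0,0,0,-0.75,-0.56,0,-1]
}}

```text
time_s: 1.35
eef_pos: [488.7, -1.4, 255.1]
ee_rot: [-0.0, 0.197, 0.98, 0.0]
force: [0.6, 0.7, 0.2]
grip_width: 0.004
grip_force: 0.0
```

>>> {"name": "send_rows", "arguments": {
  "targets": [0,0,0,-0.75,-0.56,0,-1,0,0,10.7,0,0,0,-1,0,0,10.7,0,0,0,-1,0,0,10.7,0,0,0,-1,0,0,10.7,0,0,0,-1]
}}

```text
time_s: 1.98
eef_pos: [516.5, -48.0, 254.9]
ee_rot: [-0.0, 0.544, 0.839, -0.0]
force: [-0.5, -0.0, -0.3]
grip_width: -0.002
grip_force: 0.0
```

```bash
python3 - <<'E'
from h import *
p=np.load("stand.npy");s=state();w,x,y,z=s["ee_rot"];R=Ro.from_quat([x,y,z,w]).as_matrix()
print(s["time_s"],s["eef_pos"],s["force"],s["grip_width"],s["joints"].round(2),"yaw",np.degrees(np.arctan2(R[1,1],R[0,1])),R[:,2])
print(tool(s2w(p,[[-25,0,232]])[0]))
E
```

```text
1.975 [516.45843964 -47.95368082 254.93427704] [-0.49809632 -0.00174614 -0.33071898] -0.0022277582262309444 [-0.32  0.28  1.48  0.    1.38 -0.74] yaw 24.10880955286032 [-7.96788899e-04  2.92292116e-04 -9.99999640e-01]
[-1.00495239  0.14502678  0.40935995]
```

>>> {"name": "send_rows", "arguments": {
  "targets": [0,0,-0.7,-1,0.14,0,-1,0,0,0,0,0,0.4,-1,0,0,0,0,0,0.05,-1,0,0,0,0,0,0,-1]
}}

```text
time_s: 2.48
eef_pos: [549.0, -98.7, 228.8]
ee_rot: [0.0, 0.536, 0.844, 0.0]
force: [0.5, 1.4, 0.0]
grip_width: -0.003
grip_force: 0.0
```

```bash
python3 - <<'E'
from h import *
from rig import eyes
s=state();print(s["eef_pos"],s["force"])
d=eyes.capture("scene")["img"][120:270,220:370,::-1];e=eyes.capture("top")["img"][80:230,270:420,::-1]
r=lambda x:cv2.resize(x,None,fx=2.6,fy=2.6,interpolation=cv2.INTER_CUBIC)
cv2.imwrite("pics/c1.png",cv2.hconcat([r(d),r(e)]))
E
```

```text
[549.02334097 -98.71704203 228.75041931] [0.53031398 1.39800722 0.04727471]
```

View pics/c1.png

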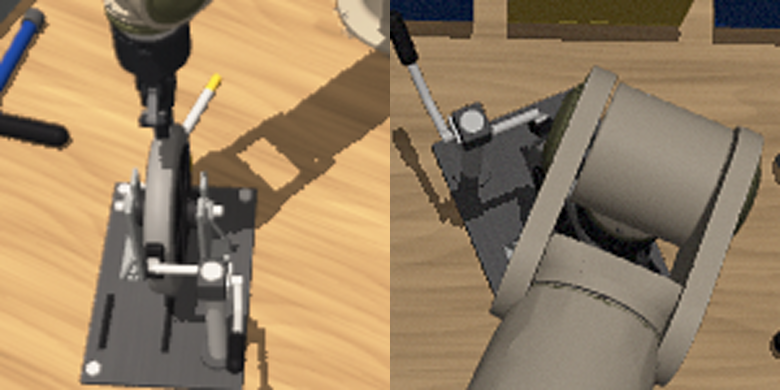

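The fingertip is above the tyre at crop px (155,130), and the arm hides the top view while it is there. I'll add a mark finder that traces yellow pixels back onto the tyre.

```bash
cat >> h.py <<'E'
def mark(n,img):
    """median mark angle (deg, from +x upward over z), pixel count"""
    p=np.load("stand.npy"); K,R,t=map(np.array,C[n])
    h=cv2.cvtColor(img,cv2.COLOR_RGB2HSV).astype(int)
    v,u=np.where((h[...,0]>=19)&(h[...,0]<=34)&(h[...,1]>140)&(h[...,2]>45))
    Z=Ro.from_euler('z',-p[2]); o=Z.apply(-R.T@t-[p[0],p[1],p[3]])-[0,0,125]
    d=Z.apply(np.c_[u,v,np.ones(len(u))]@np.linalg.inv(K).T@R); out=[]
    for e,U,V in zip(d,u,v):
        s=16*np.sign(o[1]); q=o+e*(s-o[1])/e[1]; r=np.hypot(q[0],q[2])
        if 74<r<=100: out.append(np.degrees(np.arctan2(q[2],q[0]))); continue
        a=e[0]**2+e[2]**2;b=o[0]*e[0]+o[2]*e[2];c=o[0]**2+o[2]**2-1e4
        if b*b>a*c:
            q=o+e*(-b-np.sqrt(b*b-a*c))/a
            if abs(q[1])<17: out.append(np.degrees(np.arctan2(q[2],q[0])))
    return len(out),(np.median(out),np.ptp(out)) if out else None
def look():
    from rig import eyes
    for n in("scene","top"):
        s=state(); im=eyes.capture(n)["img"]; print(round(s["time_s"],3),n,mark(n,im))
    print("F",s["force"].round(1),"in stand",(Ro.from_euler('z',-np.load("stand.npy")[2]).apply(s["eef_pos"]-np.r_[np.load("stand.npy")[:2],-1.7])).round(1))
E
python3 - <<'E'
from h import *
print(mark("top",cv2.imread("pics/top0.png")[:,:,::-1].copy()),mark("scene",cv2.imread("pics/scene0.png")[:,:,::-1].copy()))
look()
p=np.load("stand.npy")
q=lambda X:((proj("scene",s2w(p,[X]))[0]-[220,120])*2.6).round()
for X in([-25,-16,221],[-25,16,221],[0,-16,225],[0,16,225]):print(X,q(X))
print("tip",((proj("scene",state()["eef_pos"])[0]-[220,120])*2.6).round())
E
```

```text
(15, (np.float64(-166.84550162356464), np.float64(356.01314882578015))) (6, (np.float64(-171.32080444223502), np.float64(11.114403764286237)))
2.575 scene (6, (np.float64(-171.32080444223502), np.float64(11.114403764286237)))
2.625 top (0, None)
F [-0.5 -0.6 -0.1] in stand [-24.5   0.5 231. ]
[-25, -16, 221] [150. 139.]
[-25, 16, 221] [179. 141.]
[0, -16, 225] [147. 155.]
[0, 16, 225] [176. 156.]
tip [164. 135.]
```

>>> {"name": "send_rows", "arguments": {
  "targets": [0,0,0,0.05,0,0.07,-1,0,0,0,0,0,0,-1]
}}

```text
time_s: 2.92
eef_pos: [547.6, -96.0, 223.9]
ee_rot: [-0.0, 0.536, 0.844, -0.0]
force: [0.3, -0.5, 0.5]
grip_width: -0.002
grip_force: 0.0
```

>>> {"name": "send_rows", "arguments": {
  "targets": [0,0,0,0,0,0.02,-1,0,0,0,0,0,0,-1]
}}

```text
time_s: 3.18
eef_pos: [547.8, -96.4, 223.0]
ee_rot: [0.0, 0.536, 0.844, 0.0]
force: [-0.3, 0.9, 0.8]
grip_width: 0.003
grip_force: 0.1
```

>>> {"name": "send_rows", "arguments": {
  "targets": [0,0,0,0,0,0.02,-1,0,0,0,0,0,0,-1]
}}

```text
time_s: 3.42
eef_pos: [548.0, -96.4, 222.6]
ee_rot: [0.001, 0.536, 0.844, 0.0]
force: [-2.3, 0.4, 6.6]
grip_width: 0.001
grip_force: 3.3
```

>>> {"name": "send_rows", "arguments": {
  "targets": [0,0,0,0,0.25,-0.03,-1,0,0,0,0,0.52,0.01,-1,0,0,0,0,0.52,-0.3,-1,0,0,0,0,0,-0.5,-1,0,0,0,0,-0.5,0,-1]
}}

```text
time_s: 4.05
eef_pos: [591.9, -76.0, 272.3]
ee_rot: [0.002, 0.535, 0.845, 0.001]
force: [0.1, -0.8, -0.3]
grip_width: 0.0
grip_force: 0.0
```

```bash
python3 - <<'E'
from h import *
for i in range(4): look()
E
```

```text
4.05 scene (16, (np.float64(113.3566832100561), np.float64(14.937284506573306)))
4.1 top (0, None)
F [-2.  -1.8 -0.1] in stand [ 20.2   4.4 273.4]
4.15 scene (26, (np.float64(98.64747010864261), np.float64(10.866713828008713)))
4.2 top (0, None)
F [-0.8  0.4 -0.5] in stand [ 22.    4.6 272.9]
4.25 scene (51, (np.float64(85.4220270162308), np.float64(8.705329722741055)))
4.3 top (0, None)
F [ 0.4 -0.   0.2] in stand [ 22.7   4.6 272.5]
4.35 scene (55, (np.float64(70.157479586617), np.float64(8.30281175549267)))
4.4 top (21, (np.float64(62.15264093517244), np.float64(6.896513926612087)))
F [ 0.4 -0.3  0.2] in stand [ 22.9   4.7 272.3]
```

Released at about 3.75 s and spinning at about 2.5 rad/s. I'll let it run while the tip hovers clear above the tyre.

>>> {"name": "send_rows", "arguments": {
  "targets": [0,0,0,-0.05,-0.37,0,-1,0,0,0,0,0,0.5,-1,0,0,0,0,0,0,-1,0,0,0,0,0,0,-1,0,0,0,0,0,0,-1]
}}

```text
time_s: 5.08
eef_pos: [572.4, -88.4, 241.9]
ee_rot: [0.001, 0.536, 0.844, 0.0]
force: [0.9, -0.1, -0.4]
grip_width: -0.001
grip_force: 0.0
```

>>> {"name": "send_rows", "arguments": {
  "targets": [0,0,0,0,0,0,-1,0,0,0,0,0,0,-1,0,0,0,0,0,0,-1,0,0,0,0,0,0,-1,0,0,0,0,0,0,-1]
}}

```text
time_s: 5.7
eef_pos: [571.9, -88.4, 240.9]
ee_rot: [0.0, 0.536, 0.844, 0.0]
force: [1.0, 0.7, -0.2]
grip_width: -0.002
grip_force: 0.0
```

>>> {"name": "send_rows", "arguments": {
  "targets": [0,0,0,0,0,0,-1,0,0,0,0,0,0,-1,0,0,0,0,0,0,-1,0,0,0,0,0,0,-1,0,0,0,0,0,0,-1]
}}

```text
time_s: 6.32
eef_pos: [571.9, -88.4, 240.9]
ee_rot: [-0.0, 0.536, 0.844, -0.0]
force: [0.2, -0.1, -0.6]
grip_width: 0.001
grip_force: 0.0
```

>>> {"name": "send_rows", "arguments": {
  "targets": [0,0,0,0,0,0,-1,0,0,0,0,0,0,-1,0,0,0,0,0,0,-1,0,0,0,0,0,0,-1,0,0,0,0,0,0,-1]
}}

```text
time_s: 6.95
eef_pos: [571.9, -88.4, 240.9]
ee_rot: [-0.0, 0.536, 0.844, 0.0]
force: [-0.0, -0.5, 0.3]
grip_width: -0.001
grip_force: 0.0
```

>>> {"name": "send_rows", "arguments": {
  "targets": [0,0,0,0,0,0,-1,0,0,0,0,0,0,-1,0,0,0,0,0,0,-1,0,0,0,0,0,0,-1,0,0,0,0,0,0,-1]
}}

```text
time_s: 7.58
eef_pos: [571.9, -88.4, 240.9]
ee_rot: [0.0, 0.536, 0.844, 0.0]
force: [0.9, -0.8, -0.0]
grip_width: 0.001
grip_force: 0.0
```

>>> {"name": "send_rows", "arguments": {
  "targets": [0,0,0,0,0,0,-1,0,0,0,0,0,0,-1,0,0,0,0,0,0,-1,0,0,0,0,0,0,-1,0,0,0,0,0,0,-1]
}}

```text
time_s: 8.2
eef_pos: [571.9, -88.4, 240.9]
ee_rot: [0.0, 0.536, 0.844, 0.0]
force: [0.7, -0.1, -0.7]
grip_width: 0.0
grip_force: 0.0
```

```bash
python3 - <<'E'
from h import *
for i in range(3): look()
E
```

```text
8.2 scene (0, None)
8.25 top (0, None)
F [-0.5 -1.   1.9] in stand [  0.4   1.  242.6]
8.3 scene (1, (np.float64(-71.51283584323079), np.float64(0.0)))
8.35 top (0, None)
F [-0.4  0.9 -0.6] in stand [  0.4   1.  242.6]
8.4 scene (4, (np.float64(-91.2621409220296), np.float64(4.231599952564608)))
8.45 top (0, None)
F [-0.2  0.1  0.3] in stand [  0.4   1.  242.6]
```

>>> {"name": "send_rows", "arguments": {
  "targets": [0,0,0,0,0,0.15,-1,0,0,0,0,0,0,-1,0,0,0,0,0,0,-1,0,0,0,0,0,0,-1,0,0,0,0,0,0,-1]
}}

```text
time_s: 9.12
eef_pos: [572.0, -88.4, 232.0]
ee_rot: [0.0, 0.536, 0.844, 0.0]
force: [0.0, 0.2, 0.5]
grip_width: 0.001
grip_force: 0.0
```

>>> {"name": "send_rows", "arguments": {
  "targets": [0,0,0,0,0,0,-1,0,0,0,0,0,0,-1,0,0,0,0,0,0,-1,0,0,0,0,0,0,-1,0,0,0,0,0,0,-1]
}}

```text
time_s: 9.75
eef_pos: [571.9, -88.4, 231.9]
ee_rot: [0.0, 0.536, 0.844, -0.0]
force: [-0.1, -0.7, 0.0]
grip_width: -0.005
grip_force: 0.0
```

```bash
python3 - <<'E'
from h import *
for i in range(2): look()
E
```

```text
9.75 scene (12, (np.float64(117.40465236287908), np.float64(12.063720238421226)))
9.8 top (0, None)
F [0.3 0.2 0.7] in stand [  0.4   1.  233.6]
9.85 scene (13, (np.float64(106.84776473891657), np.float64(6.580825041216912)))
9.9 top (0, None)
F [-0.4 -0.  -0.6] in stand [  0.4   1.  233.6]
```

>>> {"name": "send_rows", "arguments": {
  "targets": [0,0,0,0,0,0.08,-1,0,0,0,0,0,0,-1,0,0,0,0,0,0,-1,0,0,0,0,0,0,-1,0,0,0,0,0,0.06,-1]
}}

```text
time_s: 10.58
eef_pos: [572.6, -88.3, 224.9]
ee_rot: [0.001, 0.536, 0.844, 0.001]
force: [-2.7, 4.7, 22.6]
grip_width: -0.002
grip_force: 11.5
```

```bash
python3 - <<'E'
from h import *
for i in range(3): look()
E
```

```text
10.575 scene (68, (np.float64(37.456618708709684), np.float64(9.739230010609724)))
10.625 top (0, None)
F [-1.4  0.8  7.5] in stand [  1.1   0.9 226.7]
10.675 scene (68, (np.float64(37.456618708709684), np.float64(9.739230010609724)))
10.725 top (0, None)
F [-0.6  1.1  8. ] in stand [  1.    0.9 226.7]
10.775 scene (67, (np.float64(37.494336210296574), np.float64(9.739230010609724)))
10.825 top (0, None)
F [-0.8  1.   8.6] in stand [  1.    0.9 226.7]
```

Stopped at about 37.5°, so about 12.5° remains. I'll check the picture before trimming.

```bash
python3 - <<'E'
from h import *
from rig import eyes
im=eyes.capture("scene")["img"][:,:,::-1]
cv2.imwrite("pics/c2.png",cv2.resize(im[170:250,255:325],None,fx=7,fy=7,interpolation=cv2.INTER_NEAREST))
p=np.load("stand.npy")
for a in(37.5,25):
    t=np.radians(a);print(a,((proj("scene",s2w(p,[[100*np.cos(t),y,125+100*np.sin(t)] for y in(-16,0,16)]))-[255,170]+.5)*7).round().tolist())
for X in([106*np.cos(t)-20*np.sin(t),y,125+106*np.sin(t)+20*np.cos(t)] for y in(-10,10)): print("pad up edge",X,((proj("scene",s2w(p,[X]))-[255,170]+.5)*7).round())
E
```

```text
37.5 [[138.0, 289.0], [178.0, 290.0], [219.0, 292.0]]
25 [[140.0, 338.0], [179.0, 340.0], [219.0, 341.0]]
pad up edge [np.float64(87.6162601910709), -10, np.float64(187.92369148524713)] [[150. 304.]]
pad up edge [np.float64(87.6162601910709), 10, np.float64(187.92369148524713)] [[201. 306.]]
```

View pics/c2.png

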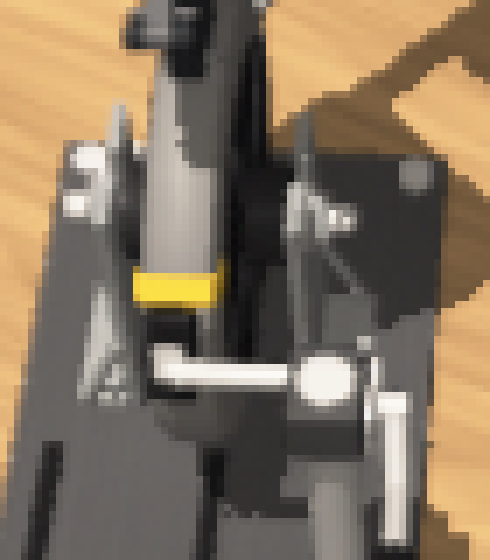

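The stripe is centred at crop row 288, just above the pad (pad edge about row 310), matching 37.5°. I'll drag the tread about 21 mm towards +x.

>>> {"name": "send_rows", "arguments": {
  "targets": [0,0,0,0,0.09,0.0,-1,0,0,0,0,0.09,0.005,-1,0,0,0,0,0.09,0.01,-1,0,0,0,0,0.05,0.01,-1,0,0,0,0,0,0,-1]
}}

```text
time_s: 11.55
eef_pos: [590.5, -80.4, 224.0]
ee_rot: [0.003, 0.536, 0.844, 0.001]
force: [1.1, 0.3, 10.7]
grip_width: -0.002
grip_force: 5.3
```

```bash
python3 - <<'E'
from h import *
from rig import eyes
look();look()
im=eyes.capture("scene")["img"][:,:,::-1]
cv2.imwrite("pics/c3.png",cv2.resize(im[170:250,255:325],None,fx=7,fy=7,interpolation=cv2.INTER_NEAREST))
E
```

```text
11.55 scene (29, (np.float64(26.496511438445307), np.float64(13.966942472354933)))
11.6 top (6, (np.float64(26.421045562186706), np.float64(14.104398023354303)))
F [ 1.1 -0.2  9.8] in stand [ 20.6   0.9 225.7]
11.65 scene (30, (np.float64(26.87630681514205), np.float64(11.709597579019551)))
11.7 top (7, (np.float64(27.323833073414253), np.float64(14.104398023354303)))
F [ 1.5  0.  11.2] in stand [ 20.5   0.9 225.8]
```

View pics/c3.png

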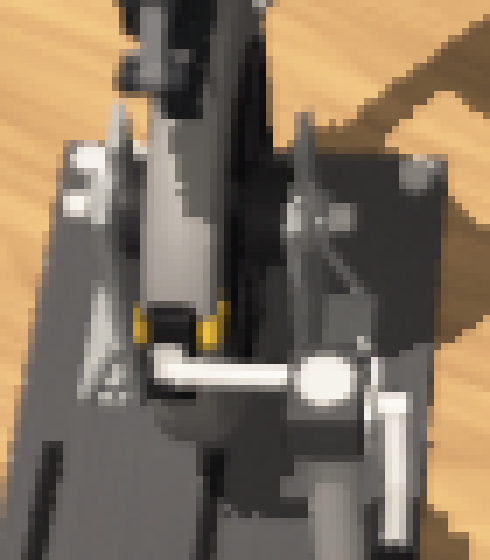

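The stripe now flanks the pad at rows 307–348, about 26.5–27°. That leaves a 3 mm trim, and I'll ease the pressure too.

>>> {"name": "send_rows", "arguments": {
  "targets": [0,0,0,0,0.05,0,-1,0,0,0,0,0,-0.005,-1,0,0,0,0,0,0,-1]
}}

```text
time_s: 12.18
eef_pos: [592.9, -79.4, 223.7]
ee_rot: [0.002, 0.536, 0.844, 0.0]
force: [1.0, -1.2, 7.3]
grip_width: 0.0
grip_force: 3.6
```

```bash
python3 - <<'E'
from h import *
for i in range(3):look()
E
```

```text
12.175 scene (30, (np.float64(25.423445300274317), np.float64(13.966942472354933)))
12.225 top (6, (np.float64(25.935839744013798), np.float64(14.104398023354303)))
F [ 1.8 -1.6  7.5] in stand [ 23.2   0.9 225.4]
12.275 scene (30, (np.float64(25.423445300274317), np.float64(13.966942472354933)))
12.325 top (6, (np.float64(25.1972871984289), np.float64(14.104398023354303)))
F [ 1.4 -0.8  6.7] in stand [ 23.2   0.9 225.4]
12.375 scene (30, (np.float64(25.423445300274317), np.float64(13.966942472354933)))
12.425 top (6, (np.float64(28.089945772763116), np.float64(12.074204643201849)))
F [ 0.9 -0.3  7.2] in stand [ 23.2   0.9 225.4]
```

>>> {"name": "send_rows", "arguments": {
  "targets": [0,0,0,0,0.005,-0.006,-1,0,0,0,0,0,0,-1,0,0,0,0,0,0,-1,0,0,0,0,0,0,-1]
}}

```text
time_s: 12.98
eef_pos: [593.0, -79.3, 223.7]
ee_rot: [0.002, 0.536, 0.844, 0.0]
force: [1.5, -1.4, 6.0]
grip_width: 0.002
grip_force: 3.1
```

```bash
python3 - <<'E'
from h import *
from rig import job
look(); look()
if 1.5<state()["force"][2]<8: print(job.finish_job())
E
```

```text
12.975 scene (28, (np.float64(25.337471517460102), np.float64(12.147173334483725)))
13.025 top (6, (np.float64(25.935839744013798), np.float64(14.104398023354303)))
F [ 1.7 -2.1  6.1] in stand [ 23.3   1.  225.4]
13.075 scene (28, (np.float64(25.337471517460102), np.float64(12.147173334483725)))
13.125 top (4, (np.float64(25.935839744013798), np.float64(8.868160689163709)))
F [ 2.4 -0.9  5.8] in stand [ 23.3   0.9 225.4]
the job is handed in; nothing more can be done
None
```

The wheel was flicked, ran untouched for over 6 s (more than two full turns), and was stopped and trimmed so the mark reads about 25.4° against the 25° pad; I handed the job in with the fingertip holding it at about 6 N.

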